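Free the imager's seized transport pins and ready its stage

TASK

Ready the imager for work: lift the dust cover off the window and lay it flat on the blue mat; work every red-tabbed transport pin out of the stage, twisting it to and fro while pulling because the pins have seized, never heaving the floating stage plate up off its seat by as much as a centimetre, and stand the pins upright in the yellow caddy, one to a well. Only when all that is done, set the culture dish flat and centred on the window. Leave the bottle, tip box and jar alone.

Things in the scene. Friction and masses are not known exactly. Their poses are not given: they have to be found in the camera images.
- imager: Cream imager, fixed: hollow box 220 x 220 mm (foot 228 x 228) under the black stage plate (220 x 220 x 12 mm), whose upper face is 110 mm above the bench. Origin under its centre, on the bench; x to its back, y to its left, z up. Four brass-ringed pin bores, in mm: 0 at (-80,-80), 1 at (-80,80), 2 at (80,-80), 3 at (80,80)
- stage (a joint): Lift of the floating plate, m: 0 seated, up positive, stop at 0.03. It weighs 1.9 kg (19 N), moves only vertically and sinks back. Pins: friction on the lowest 20 mm holds some 38 N (33 to 44), so a straight pull lifts the plate too; twisted (0.25 N m, either way) a pin creeps up or the plate sinks: pull up about 2 mm per 0.9 rad of twist. Loose after 15 to 20 mm, foot out after 50 mm
- window (a point): centre of the round pale glass window (72 mm in diameter in an 84 mm metal ring) in the middle of the stage plate, at the level of the plate's top; under the dust cover at the start
- cover_knob (a point): dust cover: dark grey disc 84 mm in diameter, 6 mm thick, with an upright orange knob 20 mm in diameter and 30 mm high in its middle. The point is on the axis near the knob's middle, 22 mm above the disc's underside (36 mm high in all). Lies on the window at the start. 100 g
- dish_mid (a point): round culture dish, 60 mm in diameter, 22 mm high, clear with a purple lid (fixed shut); the point is its centre, 11 mm above its underside. Stands on the bench at the start. 60 g
- caddy: Yellow pin caddy, fixed: block 44 mm (its x) by 170 mm (its y), 48 mm high, origin under its centre. Four square wells 20 x 20 mm in a row along its y, 42 mm apart, floor 6 mm above the bench (42 mm deep); a standing pin's collar stays 8 mm above the caddy's top
- mat: blue mat fixed to the bench, 120 x 120 mm, 4 mm thick, origin under its centre
- mat_top (a point): centre of the blue mat's upper face
- bottle: amber reagent bottle with blue cap, 52 mm in diameter, 110 mm high, origin under its centre: to be left alone
- tipbox: blue and white pipette-tip box, 77 x 117 mm, 61 mm high, origin under its centre: to be left alone
- jar: white jar, 56 mm in diameter, 60 mm high, origin under its centre: to be left alone
- pin0_mid (a point): Pin 0, 88 mm long, 70 g, upright. From the foot up: shaft 12 mm thick, 50 long; collar 20 wide, 4 high, resting on the plate; neck 12 thick, 10 long; red tab 24 high, 10 thick along pin x, 24 wide along pin y. Point: on the axis 44 mm above the foot (6 mm below the plate's top when home; the tab's middle is 32 mm above the point, 26 above the plate). z: foot to tab. None if absent
- well0 (a point): centre of the mouth of caddy well 0, 48 mm above the bench (caddy y = -63 mm)
- pin1_mid (a point): Pin 1, exactly like pin 0, with its point at the same place (on the axis, 44 mm above the foot, 32 mm below the middle of the red tab) and the same axes. Starts in bore 1. None if absent
- well1 (a point): centre of the mouth of caddy well 1, 48 mm above the bench (caddy y = -21 mm)
- pin2_mid (a point): Pin 2, exactly like pin 0, with its point at the same place (on the axis, 44 mm above the foot, 32 mm below the middle of the red tab) and the same axes. Starts in bore 2. None if absent
- well2 (a point): centre of the mouth of caddy well 2, 48 mm above the bench (caddy y = 21 mm)
- pin3_mid (a point): Pin 3, exactly like pin 0, with its point at the same place (on the axis, 44 mm above the foot, 32 mm below the middle of the red tab) and the same axes. Starts in bore 3. None if absent
- well3 (a point): centre of the mouth of caddy well 3, 48 mm above the bench (caddy y = 63 mm)

How it is judged:
On the way, in this order (a step that is already met when the one before it is completed fails the run):
1. the dust cover lies flat on the blue mat and every pin present stands upright in the caddy (x of pin0_mid in the frame of caddy between -0.022 and 0.022 m and y of pin0_mid in the frame of caddy between -0.085 and 0.085 m and z of pin0_mid in the frame of caddy between 0.04 and 0.058 m and angle between each of pin0_mid, pin1_mid, pin2_mid, pin3_mid's own z axis and vertical below 0.3 rad and x of pin1_mid in the frame of caddy between -0.022 and 0.022 m and y of pin1_mid in the frame of caddy between -0.085 and 0.085 m and z of pin1_mid in the frame of caddy between 0.04 and 0.058 m and x of pin2_mid in the frame of caddy between -0.022 and 0.022 m and y of pin2_mid in the frame of caddy between -0.085 and 0.085 m and z of pin2_mid in the frame of caddy between 0.04 and 0.058 m and x of pin3_mid in the frame of caddy between -0.022 and 0.022 m and y of pin3_mid in the frame of caddy between -0.085 and 0.085 m and z of pin3_mid in the frame of caddy between 0.04 and 0.058 m and horizontal distance between cover_knob and mat_top below 0.05 m and height (world z) of cover_knob below 0.035 m and angle between cover_knob's own z axis and vertical below 0.1 rad), for 0.3 s.
2. then the culture dish lies flat, centred on the window (horizontal distance between dish_mid and window below 0.012 m and z of dish_mid in the frame of window between 0.006 and 0.016 m and angle between dish_mid's own z axis and vertical below 0.1 rad), for 0.3 s.
At the end, for the whole second after the job is handed in: Every pin stands in a caddy well, tilted under 0.3 rad, its middle 40 to 58 mm above the bench; the cover lies flat on the mat, axis within 50 mm of its centre; the dish lies flat on the window within 12 mm of its centre; the stage plate is seated (lift under 2 mm) (all of step 1 and all of step 2 and value of joint stage below 0.002 m); the robot touches nothing.
It fails at once if the stage plate is heaved up off its seat by more than 10 mm (value of joint stage above 0.01 m).
It fails at once if the bottle is pushed more than 30 mm or tipped over (distance of bottle from where it was at the start of the episode above 0.03 m or angle between bottle's own z axis and vertical above 0.6 rad).
It fails at once if the tipbox is pushed more than 30 mm or tipped over (distance of tipbox from where it was at the start of the episode above 0.03 m or angle between tipbox's own z axis and vertical above 0.6 rad).
It fails at once if the jar is pushed more than 30 mm or tipped over (distance of jar from where it was at the start of the episode above 0.03 m or angle between jar's own z axis and vertical above 0.6 rad).
Of pin0, pin1, pin2, pin3 only 2 to 3 are there at a start; the rules pass over those that are not, and their reading is None.
At some moment in a run one of dish, cover may be knocked a few centimetres aside while the robot is not near it.
It also fails if it takes over 210 s, if anything falls off the work surface, if the arm or the gripper's body presses on something with over 40 N, if the wrist force passes 120 N, or if a joint passes its speed limit or range.

ROBOT

A 6-joint arm with a two-finger parallel gripper is mounted at the origin on the work surface. World frame = base frame: x ahead of the robot, y to its left, z up, the work surface at z = 0. Lengths are in m, angles in rad, forces in N, time in s.
With the tool pointing down it reaches from about 0.35 to 0.975 m from the base axis. Payload 4.9 kg.
Tool frame: the origin (TCP) lies between the finger pads; the fingertips stand 19 mm ahead of it and the grasp point (between the pads) is the TCP; z points along the fingers, y is the line along which they close (so a half turn about z gives the same grasp; the last joint's range is limited). The gripper opens to 85 mm and grips with 20 to 120 N. Pads are 22 mm wide; open, the fingers measure 114 mm over their backs; the gripper's body (76 mm by 85 mm) begins 54 mm behind the grasp point. The pads swing forward as they close: fully open they stand 13 mm farther back than shut.
Start: joints at [1.055, 0.053, 1.613, -0, 1.476, -0.119], TCP at [0.242, 0.576, 0.25] pointing down, gripper open.
Joint ranges: [-3.01, 3.01], [-1.01, 2.22], [0.06, 2.58], [-1.02, 4.17], [0.09, 2.62], [-3.14, 3.14]. Speed limits (rad/s): [2.57, 2.57, 3.14, 3.14, 3.14, 3.14].

INTERFACE

Orientations are given as a rotation vector (axis times angle).
In Python, from station import ctrl gives the robot as it stands. The module is installed in compiled form; this text tells all that it offers.
- The arm moves only by the tool servo_tool, never from a script. Its argument "increments" is a list that holds one entry, the list of rows, each a list of 5 numbers: the finger opening in cm, from 0 to 8.54, then the shift along the tool's x, y, z in cm, then the turn about the tool's z in degrees. A call has 1 to 5 rows; each row is the pose to reach, as a shift and turn from the pose commanded when the call began, along the tool's axes at that moment; what a row does not reach only later rows make up. A row lasts 1/10 s, in which the tool goes at most 50 mm and 8.59 degrees, less where a joint would pass 70% of its speed; a pose out of reach is approached as far as the arm can. A call with a gripper value outside its range is refused whole. The fingers move at their own pace and stop on an object; "newtons" is the grip in N (left out, the last holds). Time passes only in rows, so rows that repeat a pose let the fingers close. It gives the time, the measured TCP pose, the force, the opening and the grip force at its end, in the units of the state.
- ctrl.get_obs(): the state, without advancing time (a new reading comes with each control period).
- ctrl.get_image(name): name is "scene" or "top" or "wrist"; returns a dict with "img" (400x640x3 uint8, red, green, blue), "fx", "fy", "cx", "cy" (pixels), "rvec" (rotation vector, rad) and "tvec" (3), from world to camera coordinates, as OpenCV has them; the wrist camera has in their place "mount" (4x4, takes a point from camera to tool coordinates, whose origin is the TCP and whose axes are the flange's). Camera axes: x right, y down, z forward; pixel columns grow to the right and rows downward; lengths in m; the calibration is good to about 2 mm. A picture is of the moment at which its call begins: read the wrist's pose just before it. There is no depth.
- ctrl.finish_job(): hands the job in; it is judged then, once.
The state is a dict: "t": time; "q": joint angles; "dq": joint speeds; "effort": joint torques, N m; "tool_pos": TCP position; "tool_rot": TCP orientation; "contact_force": force on the tool from outside, world axes, zero at the start; "wrist_torque": the same for the moment, N m; "opening": finger opening in m; "grip_force": force on a finger pad.
Only numpy, scipy, OpenCV 4.12 (cv2) and the standard library are available. Lean on these libraries where they do the work, as an engineer would, in place of code of your own. Each camera call takes 0.05 s, during which the arm holds its last target. There are 200 camera calls.

## Working session

There is one attempt and no reset: what is moved stays moved. The work goes in short steps, Python scripts to look and compute and a tool call to move; the robot and the scene stay as the last step left them, time stands still between calls to the robot, and variables do not carry over. Pictures are saved under pics/ and viewed, at most 14 in all, crops included, and the job is handed in when it is done.

Besides the shell and the picture viewer there is one more tool, called after "Emit:" as name(argument=value, ...), one argument or row to a line, values as JSON. servo_tool: Moves the arm, as the interface text tells. Its arguments: {"type":"object","properties":{"increments":{"type":"array"},"newtons":{"type":"number"}},"required":["increments"]}

```bash
mkdir -p pics; cat > h.py <<'E'
import numpy as np, cv2
from scipy.spatial.transform import Rotation as R
from station import ctrl
def cam(name):
    o=ctrl.get_obs(); d=ctrl.get_image(name)
    K=np.array([[d['fx'],0,d['cx']],[0,d['fy'],d['cy']],[0,0,1]])
    if name=='wrist':
        T=np.eye(4);T[:3,:3]=R.from_rotvec(o['tool_rot']).as_matrix();T[:3,3]=o['tool_pos']
        M=T@np.array(d['mount'])
    else:
        W=np.eye(4);W[:3,:3]=R.from_rotvec(d['rvec']).as_matrix();W[:3,3]=d['tvec'];M=np.linalg.inv(W)
    return d['img'],K,M
def ray(K,M,uv,z):
    v=M[:3,:3]@np.linalg.solve(K,np.array([uv[0],uv[1],1.])); c=M[:3,3]
    return c+v*(z-c[2])/v[2]
def proj(K,M,p):
    q=np.linalg.inv(M)@np.append(p,1); q=K@q[:3]; return q[:2]/q[2]
def save(img,n): cv2.imwrite('pics/'+n+'.png',img[:,:,::-1])
def blobs(img,lo,hi,amin=40):
    h=cv2.cvtColor(img,cv2.COLOR_RGB2HSV); m=cv2.inRange(h,np.array(lo),np.array(hi))
    n,l,s,c=cv2.connectedComponentsWithStats(m)
    return [(c[i].round(1).tolist(),s[i].tolist(),cv2.minAreaRect(np.argwhere(l==i)[:,::-1].astype(np.float32))) for i in range(1,n) if s[i][4]>=amin]
E
python3 - <<'E'
from h import *
for n in('top','scene'):
    i,K,M=cam(n); save(i,n+'0'); print(n,K[0,0],M[:3,3].round(3),M[:3,2].round(3))
E
```

```text
top 493.81999624953886 [0.497 0.    1.354] [ 0.068 -0.014 -0.998]
scene 463.9565365803616 [ 1.307 -0.295  0.851] [-0.659  0.277 -0.699]
```

View pics/top0.png

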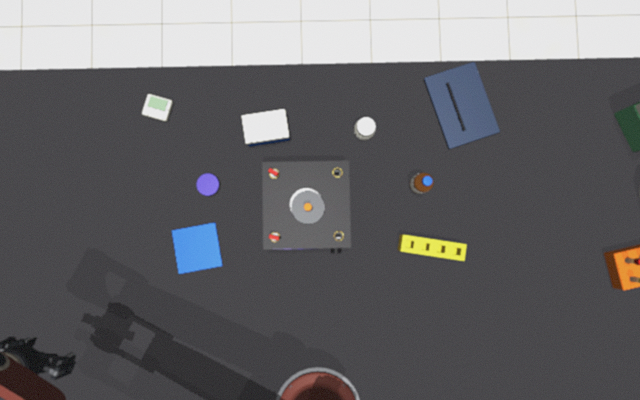

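View pics/scene0.png

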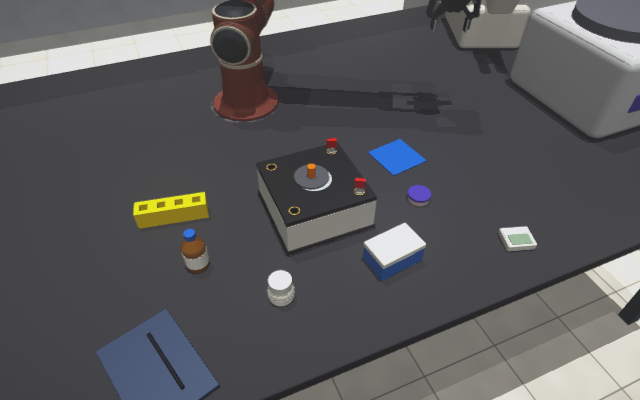

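```bash
python3 - <<'E'
from h import *
i,K,M=cam('top')
def show(n,lo,hi,z,a=20):
    for c,s,r in blobs(i,lo,hi,a):
        if c[0]<70 or c[0]>590: continue
        print(n,c,s[4],ray(K,M,c,z)[:2].round(4),'box',[ray(K,M,p,z)[:2].round(3).tolist() for p in cv2.boxPoints(r)])
show('red',(0,150,110),(8,255,255),.136,8)
show('red2',(172,150,110),(180,255,255),.136,8)
show('orange',(9,150,110),(18,255,255),.145)
show('yellow',(25,120,110),(35,255,255),.048,100)
show('blue',(100,150,150),(114,255,255),.004,200)
show('purple',(118,80,80),(140,255,255),.022)
# stage corners from picture
print([ray(K,M,p,.11)[:2].round(3).tolist() for p in((263,162),(349,160),(351,248),(264,249))])
for n,p,z in(('tip',(266,126),.061),('jar',(366,127),.06),('bottle',(427,181),.11)): print(n,ray(K,M,p,z)[:2].round(3))
c=cv2.resize(i[150:260,170:480],None,fx=2.5,fy=2.5,interpolation=cv2.INTER_CUBIC); save(c,'c0')
E
```

```text
red [272.6, 171.8] 29 [0.6308 0.0974] box [[0.632, 0.109], [0.64, 0.105], [0.63, 0.084], [0.622, 0.088]]
red [273.6, 236.7] 28 [0.4707 0.0981] box [[0.47, 0.11], [0.478, 0.108], [0.47, 0.085], [0.462, 0.087]]
orange [420.9, 183.2] 122 [ 0.5925 -0.2676] box [[0.61, -0.248], [0.62, -0.282], [0.58, -0.294], [0.57, -0.26]]
yellow [432.5, 247.3] 1148 [ 0.4298 -0.3129] box [[0.422, -0.223], [0.468, -0.232], [0.437, -0.404], [0.391, -0.395]]
blue [196.5, 247.7] 1976 [0.4436 0.3181] box [[0.495, 0.387], [0.512, 0.268], [0.392, 0.249], [0.375, 0.368]]
purple [207.4, 184.1] 445 [0.6143 0.283 ] box [[0.645, 0.313], [0.644, 0.251], [0.581, 0.252], [0.583, 0.314]]
[[0.659, 0.123], [0.659, -0.095], [0.437, -0.093], [0.44, 0.125]]
tip [0.761 0.118]
jar [ 0.752 -0.146]
bottle [ 0.6   -0.291]
```

View pics/c0.png

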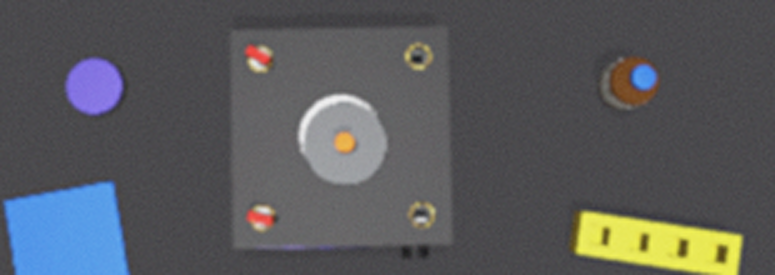

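```bash
cat >> h.py <<'E'
def plan(p,th=None):
    "shift in tool axes (cm) and turn (deg) to put TCP at p with tool y at world angle th (deg, mod 180)"
    o=ctrl.get_obs(); T=R.from_rotvec(o['tool_rot']).as_matrix()
    s=T.T@(np.array(p)-o['tool_pos'])*100; cur=np.degrees(np.arctan2(T[1,1],T[0,1]))
    t=0 if th is None else (cur-th+90)%180-90
    print('t %.1f tcp %s th %.1f q6 %.2f | shift %s turn %.1f'%(o['t'],np.round(o['tool_pos'],4),cur,o['q'][5],s.round(2),t))
E
python3 - <<'E'
from h import *
o=ctrl.get_obs(); print(R.from_rotvec(o['tool_rot']).as_matrix().round(3))
i,K,M=cam('top'); print('cover',ray(K,M,(307.6,206.8),.116),'knob?',[(c,s[4],ray(K,M,c,.14)[:2]) for c,s,r in blobs(i,(9,100,110),(24,255,255),8)if 290<c[0]<320])
d=ctrl.get_image('wrist'); print(np.round(d['mount'],3),d['fx'])
plan((.55,.03,.32),90)
E
```

```text
[[-0.922  0.386 -0.001]
 [ 0.386  0.922 -0.001]
 [ 0.    -0.002 -1.   ]]
cover [0.54263909 0.01309072 0.116     ] knob? [([307.6, 206.5], 53, array([0.54249611, 0.01282177]))]
[[-0.001 -0.945 -0.326  0.084]
 [ 1.    -0.001  0.    -0.001]
 [-0.    -0.326  0.945 -0.124]
 [ 0.     0.     0.     1.   ]] 322.10014976653497
t 0.2 tcp [0.2414 0.5762 0.2497] th 67.3 q6 -0.12 | shift [-49.57 -38.46  -7.  ] turn -22.7
```

Emit:
servo_tool(
  increments=[
    [[8.5, -3.3, -2.6, -0.5, 0], [8.5, -6.6, -5.2, -1, 0], [8.5, -9.9, -7.8, -1.5, 0], [8.5, -13.2, -10.3, -2, 0], [8.5, -16.5, -12.8, -2.3, 0]],
  ],
)

```text
t: 0.75
tool_pos: [0.3448, 0.3932, 0.2737]
tool_rot: [0.618, 3.08, 0.001]
contact_force: [0.3, 1.0, -0.1]
opening: 0.0847
grip_force: 0.0
```

Emit:
servo_tool(
  increments=[
    [[8.5, -3.3, -2.6, -0.5, 0], [8.5, -6.6, -5.2, -1, 0], [8.5, -9.9, -7.8, -1.5, 0], [8.5, -13.2, -10.3, -2, 0], [8.5, -16.5, -12.8, -2.3, 0]],
  ],
)

```text
t: 1.25
tool_pos: [0.4476, 0.2112, 0.2969]
tool_rot: [0.619, 3.079, 0.001]
contact_force: [1.0, 0.5, 0.2]
opening: 0.0853
grip_force: 0.0
```

Emit:
servo_tool(
  increments=[
    [[8.5, -3.3, -2.6, -0.5, -5], [8.5, -6.6, -5.2, -1, -10], [8.5, -9.9, -7.8, -1.5, -15], [8.5, -13.2, -10.3, -2, -20], [8.5, -16.5, -12.8, -2.3, -22.7]],
  ],
)

```text
t: 1.75
tool_pos: [0.5503, 0.0293, 0.3198]
tool_rot: [-0.003, 3.141, 0.0]
contact_force: [0.7, 0.4, -0.3]
opening: 0.0849
grip_force: 0.0
```

```bash
python3 - <<'E'
from h import *
plan((.55,.03,.32),90)
i,K,M=cam('wrist'); save(i,'w1')
for n,lo,hi,z in(('red',(0,150,90),(6,255,255),.136),('or',(9,100,110),(22,255,255),.135)):
    for c,s,r in blobs(i,lo,hi,60): print(n,c,s,ray(K,M,c,z)[:2].round(4),r)
E
```

```text
t 1.8 tcp [0.5503 0.0293 0.3198] th 90.1 q6 -1.65 | shift [ 0.03  0.07 -0.02] turn 0.1
red [397.3, 95.9] [381, 88, 32, 17, 341] [0.4705 0.0978] ((396.4411926269531, 95.73529052734375), (30.316951751708984, 12.369316101074219), 14.03624439239502)
red [383.3, 254.1] [371, 242, 26, 25, 374] [0.6313 0.0955] ((383.2000427246094, 254.1000518798828), (29.06888198852539, 15.20526123046875), 26.56505012512207)
or [32.1, 53.4] [24, 50, 17, 8, 63] [ 0.4356 -0.2236] ((31.94594383239746, 53.8243293762207), (16.933095932006836, 4.93196964263916), 9.462321281433105)
or [102.3, 57.9] [92, 54, 23, 9, 91] [ 0.4391 -0.1631] ((103.0, 58.0), (8.0, 22.0), 90.0)
or [33.9, 63.5] [25, 58, 17, 11, 77] [ 0.4437 -0.2244] ((32.979698181152344, 63.284263610839844), (16.529315948486328, 9.547104835510254), 4.085616588592529)
or [71.9, 66.7] [63, 58, 17, 19, 132] [ 0.4463 -0.1916] ((71.0, 67.0), (18.0, 16.0), 90.0)
or [107.6, 67.7] [100, 62, 15, 11, 67] [ 0.4471 -0.1602] ((107.0, 67.0), (10.0, 14.0), 90.0)
or [101.7, 78.0] [93, 74, 19, 9, 67] [ 0.4556 -0.1673] ((101.99417114257812, 77.90662384033203), (7.048746585845947, 18.463973999023438), 86.42366790771484)
or [381.1, 92.9] [377, 82, 15, 26, 73] [0.468  0.0831] ((382.4559020996094, 93.57353973388672), (10.772978782653809, 25.372655868530273), 16.927513122558594)
or [303.4, 172.6] [293, 160, 21, 26, 432] [0.5422 0.0114] ((303.0, 172.5), (25.0, 20.0), 90.0)
or [62.3, 204.9] [38, 185, 45, 41, 1139] [ 0.576 -0.234] ((61.67321014404297, 205.65272521972656), (43.9947395324707, 35.11317443847656), 51.709835052490234)
or [376.8, 239.0] [368, 233, 23, 17, 69] [0.614  0.0877] ((378.321044921875, 239.77456665039062), (14.626744270324707, 22.764158248901367), 78.11134338378906)
```

View pics/w1.png

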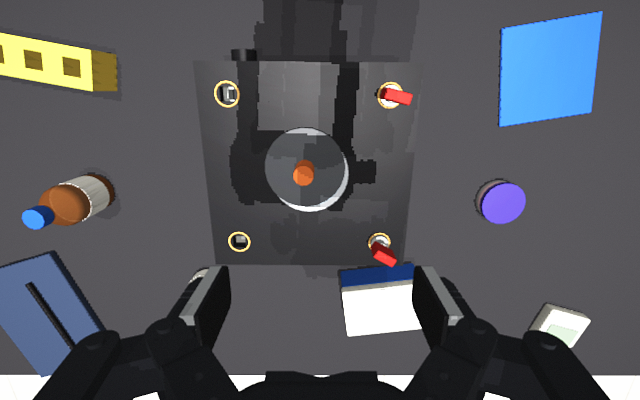

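Emit:
servo_tool(
  increments=[
    [[6, 0.4, -0.9, 4.5, 0], [6, 0.8, -1.8, 9, 0], [6, 0.8, -1.8, 13, 0], [6, 0.8, -1.8, 16.5, 0], [6, 0.8, -1.8, 18.2, 0]],
  ],
  newtons=40,
)

```text
t: 2.3
tool_pos: [0.539, 0.0133, 0.1328]
tool_rot: [-0.002, -3.135, -0.001]
contact_force: [-0.2, 0.5, 1.0]
opening: 0.0599
grip_force: 0.0
```

Emit:
servo_tool(
  increments=[
    [[1, 0, 0, 0, 0], [1, 0, 0, 0, 0], [1, 0, 0, 0, 0], [1, 0, 0, 0, 0], [1, 0, 0, 0, 0]],
  ],
)

```text
t: 2.8
tool_pos: [0.5428, 0.013, 0.1393]
tool_rot: [0.001, 3.138, -0.0]
contact_force: [0.2, 1.2, 4.7]
opening: 0.0188
grip_force: 39.5
```

Emit:
servo_tool(
  increments=[
    [[1, 0, 0, 0, 0], [1, 0, 0, -2, 0], [1, 0, 0, -5, 0], [1, 0, 0, -9, 0], [1, 0, 0, -12, 0]],
  ],
)

```text
t: 3.3
tool_pos: [0.5417, 0.0129, 0.2592]
tool_rot: [0.001, 3.141, -0.0]
contact_force: [0.0, -0.6, -1.5]
opening: 0.0186
grip_force: 39.3
```

```bash
python3 - <<'E'
from h import *
plan((.4436,.318,.12),90)
i,K,M=cam('wrist'); save(i,'w2')
for c,s,r in blobs(i,(100,150,120),(114,255,255),2000): print(c,s,ray(K,M,c,.004)[:2].round(3))
for c,s,r in blobs(i,(118,80,60),(140,255,255),300): print('dish',c,s,ray(K,M,c,.022)[:2].round(3))
E
```

```text
t 3.3 tcp [0.5417 0.0129 0.2592] th 90.0 q6 -1.68 | shift [ 9.84 30.5  13.91] turn -0.0
dish [541.1, 225.1] [515, 202, 54, 47, 1941] [0.612 0.28 ]
```

View pics/w2.png

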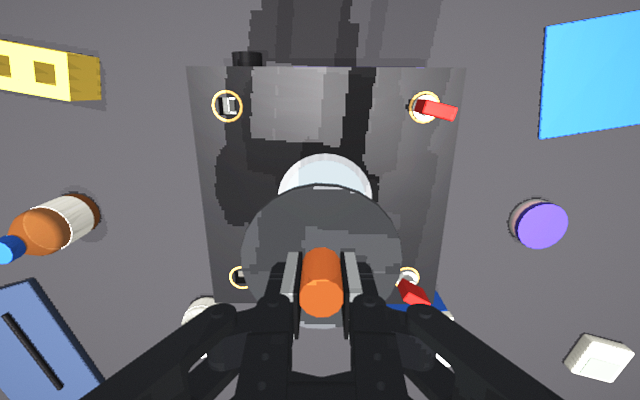

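Emit:
servo_tool(
  increments=[
    [[1, 1, 3.5, 0, 0], [1, 2.5, 8, 0, 0], [1, 4, 12.5, 0, 0], [1, 5.5, 17, 0, 0], [1, 7, 21.5, 0, 0]],
  ],
)

```text
t: 3.85
tool_pos: [0.4706, 0.2294, 0.2566]
tool_rot: [-0.002, -3.141, 0.0]
contact_force: [0.5, -0.5, -0.5]
opening: 0.0187
grip_force: 39.4
```

Emit:
servo_tool(
  increments=[
    [[1, 1.4, 4.5, 0, 0], [1, 2.5, 8, 1, 0], [1, 2.8, 9, 5, 0], [1, 2.8, 9, 9.5, 0], [1, 2.8, 9, 14, 0]],
  ],
)

```text
t: 4.35
tool_pos: [0.4433, 0.3186, 0.1156]
tool_rot: [-0.001, 3.141, 0.0]
contact_force: [0.6, -0.4, -1.2]
opening: 0.0184
grip_force: 39.4
```

Emit:
servo_tool(
  increments=[
    [[1, 0, 0, 3, 0], [1, 0, 0, 5, 0], [1, 0, 0, 6.5, 0], [1, 0, 0, 7.6, 0], [1, 0, 0, 8.2, 0]],
  ],
)

```text
t: 4.85
tool_pos: [0.4437, 0.3179, 0.0346]
tool_rot: [-0.001, -3.141, 0.0]
contact_force: [0.7, 0.4, -1.1]
opening: 0.019
grip_force: 39.4
```

Emit:
servo_tool(
  increments=[
    [[1, 0, 0, 0.15, 0], [1, 0, 0, 0.3, 0], [1, 0, 0, 0.4, 0], [1, 0, 0, 0.45, 0], [1, 0, 0, 0.45, 0]],
  ],
)

```text
t: 5.35
tool_pos: [0.4446, 0.3184, 0.0333]
tool_rot: [0.001, 3.141, 0.0]
contact_force: [-5.1, -3.0, 8.7]
opening: 0.0189
grip_force: 40.4
```

```bash
python3 - <<'E'
from h import *
plan((.4436,.318,.0333),90); print(ctrl.get_obs()['contact_force'])
E
```

```text
t 5.3 tcp [0.4446 0.3184 0.0333] th 90.0 q6 -1.08 | shift [ 0.1  -0.04 -0.  ] turn -0.0
[-5.13973245 -3.04331574  8.73072725]
```

Emit:
servo_tool(
  increments=[
    [[5, 0, 0, 0, 0], [5, 0, 0, 0, 0], [5, 0, 0, 0, 0], [5, 0, 0, -3, 0], [5, 0, 0, -7, 0]],
  ],
)

```text
t: 5.85
tool_pos: [0.4419, 0.3169, 0.0987]
tool_rot: [-0.001, -3.136, 0.005]
contact_force: [0.3, -0.1, 0.1]
opening: 0.0499
grip_force: 0.0
```

Emit:
servo_tool(
  increments=[
    [[5, 0, 0, -4.5, 8.5], [5, 0, 0, -9, 17], [5, 0, 0, -12, 25.5], [5, 0, 0, -14, 34], [5, 0, 0, -15, 42.5]],
  ],
)

```text
t: 6.35
tool_pos: [0.4448, 0.3186, 0.254]
tool_rot: [1.147, 2.921, 0.006]
contact_force: [0.8, 1.0, -0.3]
opening: 0.0501
grip_force: 0.0
```

Emit:
servo_tool(
  increments=[
    [[5, 0, 0, 0, 8.5], [5, 0, 0, 0, 17], [5, 0, 0, 0, 25.5], [5, 0, 0, 0, 34], [5, 0, 0, 0, 42.5]],
  ],
)

```text
t: 6.85
tool_pos: [0.4438, 0.318, 0.2507]
tool_rot: [-2.13, -2.309, 0.0]
contact_force: [0.4, 1.0, 0.1]
opening: 0.0502
grip_force: 0.0
```

Emit:
servo_tool(
  increments=[
    [[5, 0, 0, 0, 8], [5, 0, 0, 0, 14], [5, 0, 0, 0, 20], [5, 0, 0, 0, 20], [5, 0, 0, 0, 20]],
  ],
)

```text
t: 7.35
tool_pos: [0.4438, 0.318, 0.2507]
tool_rot: [2.491, 1.914, -0.0]
contact_force: [-0.2, 0.5, -0.2]
opening: 0.0499
grip_force: 0.0
```

```bash
python3 - <<'E'
from h import *
plan((.4705,.098,.24),-15)
i,K,M=cam('top'); save(cv2.resize(i[120:280,150:360],None,fx=3,fy=3),'t2')
E
```

```text
t 7.3 tcp [0.4438 0.318  0.2507] th -14.9 q6 0.75 | shift [-20.57   8.24   1.07] turn 0.1
```

View pics/t2.png

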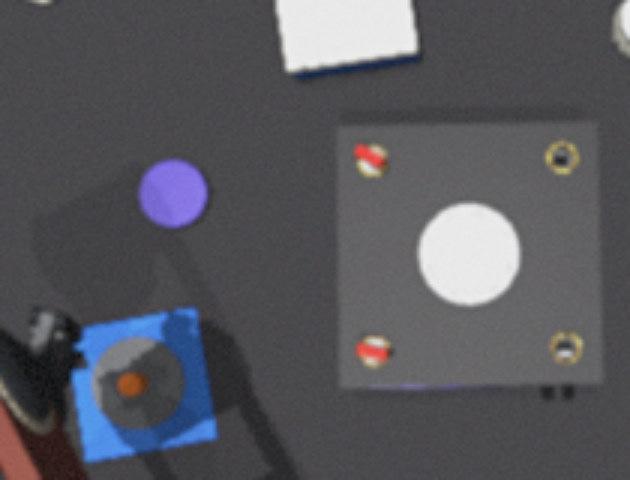

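Emit:
servo_tool(
  increments=[
    [[4, -4, 1.6, 0, 0], [4, -8.6, 3.4, 0, 0], [4, -13.2, 5.2, 0, 0], [4, -17.6, 7, 0, 0], [4, -20.6, 8.2, 1, 0]],
  ],
)

```text
t: 7.9
tool_pos: [0.4705, 0.0954, 0.2425]
tool_rot: [2.491, 1.91, 0.005]
contact_force: [-0.5, 0.4, 0.7]
opening: 0.0403
grip_force: 0.0
```

Emit:
servo_tool(
  increments=[
    [[4, 0, 0, 0.5, 0], [4, 0, 0, 1, 0], [4, 0, 0, 1, 0]],
  ],
)

```text
t: 8.2
tool_pos: [0.4691, 0.0986, 0.2299]
tool_rot: [-2.491, -1.913, 0.002]
contact_force: [-0.6, 0.3, 0.2]
opening: 0.0403
grip_force: 0.0
```

```bash
python3 - <<'E'
from h import *
plan((.4705,.098,.24),-15)
i,K,M=cam('top'); h=cv2.cvtColor(i,cv2.COLOR_RGB2HSV); m=cv2.inRange(h,(0,0,150),(180,60,255)); m[:,:280]=0;m[:180]=0;m[235:]=0;m[:,335:]=0
y,x=np.nonzero(m); print('window',ray(K,M,(x.mean(),y.mean()),.11),len(x))
i,K,M=cam('wrist'); save(i,'w3')
for lo,hi in(((0,140,60),(8,255,255)),):
    for c,s,r in blobs(i,lo,hi,60): print('red',c,s,ray(K,M,c,.136)[:2].round(4),[ray(K,M,p,.148)[:2].round(4).tolist() for p in cv2.boxPoints(r)])
E
```

```text
t 8.2 tcp [0.4691 0.0986 0.2299] th -15.0 q6 0.31 | shift [-0.02  0.15 -1.01] turn 0.0
window [0.54878628 0.01766965 0.11      ] 922
red [551.9, 161.4] [527, 141, 50, 43, 1272] [0.6318 0.0944] [[0.6077, 0.0966], [0.6198, 0.1182], [0.6398, 0.1026], [0.6282, 0.0801]]
red [323.6, 217.1] [317, 197, 15, 41, 555] [0.4702 0.095 ] [[0.4707, 0.1148], [0.4798, 0.1124], [0.4725, 0.0838], [0.463, 0.0863]]
red [54.9, 341.1] [15, 295, 66, 97, 2459] [0.2226 0.0446] [[0.1772, 0.0135], [0.2412, 0.0984], [0.2804, 0.0813], [0.2212, -0.0068]]
```

View pics/w3.png

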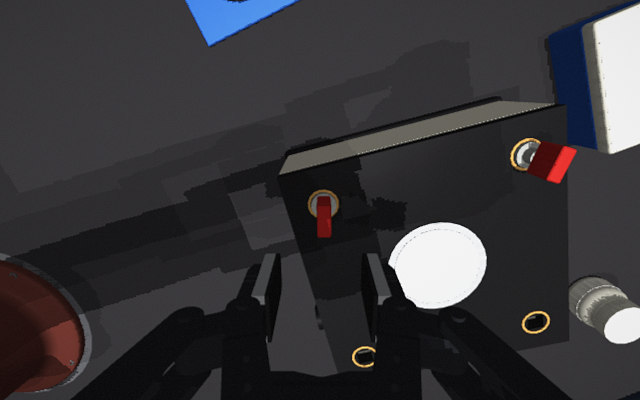

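Emit:
servo_tool(
  increments=[
    [[4, -0.15, 0.15, 3.5, 0], [4, -0.15, 0.15, 6, 0], [4, -0.15, 0.15, 8, 0], [4, -0.15, 0.15, 9, 0], [4, -0.15, 0.15, 9.4, 0]],
  ],
  newtons=90,
)

```text
t: 8.8
tool_pos: [0.4702, 0.0966, 0.136]
tool_rot: [-2.491, -1.913, 0.002]
contact_force: [-0.1, -0.3, -0.1]
opening: 0.0399
grip_force: 0.0
```

Emit:
servo_tool(
  increments=[
    [[4, 0, 0, 0, 0], [0, 0, 0, 0, 0], [0, 0, 0, 0, 0], [0, 0, 0, 0, 0], [0, 0, 0, 0, 0]],
  ],
)

```text
t: 9.3
tool_pos: [0.471, 0.0962, 0.1383]
tool_rot: [-2.493, -1.912, -0.002]
contact_force: [-2.3, 1.3, 6.2]
opening: 0.0081
grip_force: 88.2
```

```bash
python3 - <<'E'
from h import *
plan((.4705,.098,.136),-15); o=ctrl.get_obs(); print(o['contact_force'],o['wrist_torque'],o['opening'])
E
```

```text
t 9.3 tcp [0.471  0.0962 0.1383] th -15.0 q6 0.31 | shift [ 0.16 -0.1   0.23] turn -0.0
[-2.31883809  1.25645354  6.23311763] [0.2022681 0.6902939 0.099246 ] 0.008129755292938233
```

Emit:
servo_tool(
  increments=[
    [[0, 0, 0, -0.06, 8.5], [0, 0, 0, -0.12, 17], [0, 0, 0, -0.18, 25.5], [0, 0, 0, -0.24, 34], [0, 0, 0, -0.3, 42.5]],
  ],
)

```text
t: 9.8
tool_pos: [0.4704, 0.0954, 0.1386]
tool_rot: [3.018, 0.869, -0.0]
contact_force: [2.7, -1.4, -8.6]
opening: 0.0088
grip_force: 87.5
```

Emit:
servo_tool(
  increments=[
    [[0, 0, 0, -0.04, -8.5], [0, 0, 0, -0.08, -17], [0, 0, 0, -0.12, -25.5], [0, 0, 0, -0.16, -34], [0, 0, 0, -0.2, -42.5]],
  ],
)

```text
t: 10.3
tool_pos: [0.4703, 0.0968, 0.1392]
tool_rot: [-2.487, -1.917, -0.004]
contact_force: [7.1, 2.8, -14.5]
opening: 0.0082
grip_force: 87.4
```

```bash
python3 - <<'E'
from h import *
plan((.4705,.098,.136),-15); o=ctrl.get_obs(); print(o['contact_force'],o['wrist_torque'],o['opening'])
E
```

```text
t 10.3 tcp [0.4703 0.0968 0.1392] th -14.7 q6 0.30 | shift [ 0.12 -0.01  0.32] turn 0.3
[  7.12562071   2.82165362 -14.52228515] [ 0.76417327 -1.39401086 -0.1448257 ] 0.008198331466497106
```

Emit:
servo_tool(
  increments=[
    [[0, 0, 0, -0.03, 8.5], [0, 0, 0, -0.06, 17], [0, 0, 0, -0.1, 25.5], [0, 0, 0, -0.14, 34], [0, 0, 0, -0.17, 42.5]],
  ],
)

```text
t: 10.8
tool_pos: [0.47, 0.0954, 0.14]
tool_rot: [3.018, 0.869, -0.001]
contact_force: [7.3, -1.6, -17.1]
opening: 0.0079
grip_force: 87.4
```

Emit:
servo_tool(
  increments=[
    [[0, 0, 0, -0.03, -8.5], [0, 0, 0, -0.06, -17], [0, 0, 0, -0.1, -25.5], [0, 0, 0, -0.14, -34], [0, 0, 0, -0.17, -42.5]],
  ],
)

```text
t: 11.3
tool_pos: [0.4701, 0.0965, 0.1413]
tool_rot: [-2.487, -1.917, -0.003]
contact_force: [8.6, 3.2, -19.3]
opening: 0.0085
grip_force: 87.5
```

```bash
python3 - <<'E'
from h import *
plan((.4705,.098,.136),-15)
i,K,M=cam('scene'); save(cv2.resize(i[125:240,240:395],None,fx=4,fy=4,interpolation=cv2.INTER_CUBIC),'s2')
E
```

```text
t 11.3 tcp [0.4701 0.0965 0.1413] th -14.7 q6 0.30 | shift [0.16 0.   0.53] turn 0.3
```

View pics/s2.png

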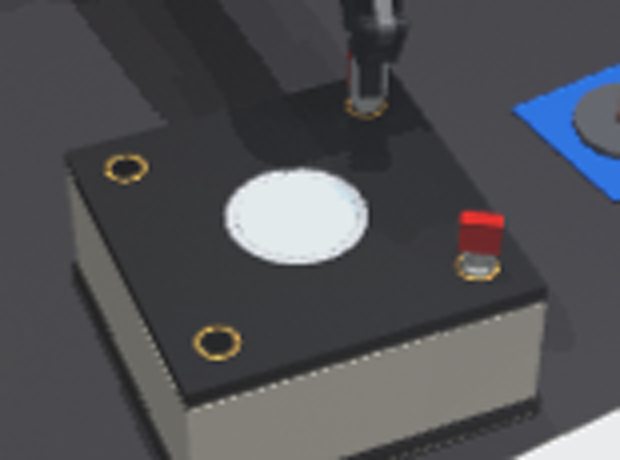

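Emit:
servo_tool(
  increments=[
    [[0, 0, 0, -0.02, 8.5], [0, 0, 0, -0.05, 17], [0, 0, 0, -0.08, 25.5], [0, 0, 0, -0.12, 34], [0, 0, 0, -0.15, 42.5]],
  ],
)

```text
t: 11.85
tool_pos: [0.4699, 0.0954, 0.1426]
tool_rot: [3.018, 0.869, -0.001]
contact_force: [7.7, -0.1, -20.9]
opening: 0.0086
grip_force: 87.5
```

Emit:
servo_tool(
  increments=[
    [[0, 0, 0, -0.02, -8.5], [0, 0, 0, -0.05, -17], [0, 0, 0, -0.08, -25.5], [0, 0, 0, -0.12, -34], [0, 0, 0, -0.15, -42.5]],
  ],
)

```text
t: 12.35
tool_pos: [0.47, 0.0961, 0.1439]
tool_rot: [-2.487, -1.918, -0.001]
contact_force: [8.8, 2.2, -20.4]
opening: 0.0084
grip_force: 87.6
```

Emit:
servo_tool(
  increments=[
    [[0, 0, 0, 0, 8.5], [0, 0, 0, 0, 17], [0, 0, 0, 0, 25.5], [0, 0, 0, 0, 34], [0, 0, 0, 0, 42.5]],
  ],
)

```text
t: 12.85
tool_pos: [0.4701, 0.0955, 0.145]
tool_rot: [3.018, 0.869, -0.0]
contact_force: [5.9, -0.7, -14.0]
opening: 0.0084
grip_force: 88.5
```

Emit:
servo_tool(
  increments=[
    [[0, 0, 0, -0.02, -8.5], [0, 0, 0, -0.05, -17], [0, 0, 0, -0.08, -25.5], [0, 0, 0, -0.12, -34], [0, 0, 0, -0.15, -42.5]],
  ],
)

```text
t: 13.35
tool_pos: [0.4701, 0.0962, 0.146]
tool_rot: [-2.487, -1.918, -0.002]
contact_force: [7.5, 3.1, -17.5]
opening: 0.0086
grip_force: 87.8
```

Emit:
servo_tool(
  increments=[
    [[0, 0, 0, -0.03, 8.5], [0, 0, 0, -0.06, 17], [0, 0, 0, -0.1, 25.5], [0, 0, 0, -0.13, 34], [0, 0, 0, -0.16, 42.5]],
  ],
)

```text
t: 13.85
tool_pos: [0.4699, 0.0954, 0.1472]
tool_rot: [3.018, 0.869, -0.001]
contact_force: [7.5, -0.2, -19.7]
opening: 0.0085
grip_force: 87.6
```

Emit:
servo_tool(
  increments=[
    [[0, 0, 0, -0.03, -8.5], [0, 0, 0, -0.06, -17], [0, 0, 0, -0.1, -25.5], [0, 0, 0, -0.13, -34], [0, 0, 0, -0.16, -42.5]],
  ],
)

```text
t: 14.35
tool_pos: [0.47, 0.096, 0.1485]
tool_rot: [-2.488, -1.918, -0.001]
contact_force: [8.8, 2.4, -21.0]
opening: 0.0087
grip_force: 87.5
```

Emit:
servo_tool(
  increments=[
    [[0, 0, 0, -0.03, 8.5], [0, 0, 0, -0.06, 17], [0, 0, 0, -0.09, 25.5], [0, 0, 0, -0.12, 34], [0, 0, 0, -0.15, 42.5]],
  ],
)

```text
t: 14.85
tool_pos: [0.4699, 0.0956, 0.1499]
tool_rot: [3.019, 0.869, -0.001]
contact_force: [7.4, -0.7, -21.2]
opening: 0.0088
grip_force: 87.6
```

Emit:
servo_tool(
  increments=[
    [[0, 0, 0, -0.03, -8.5], [0, 0, 0, -0.06, -17], [0, 0, 0, -0.09, -25.5], [0, 0, 0, -0.12, -34], [0, 0, 0, -0.15, -42.5]],
  ],
)

```text
t: 15.35
tool_pos: [0.4701, 0.0958, 0.1519]
tool_rot: [2.488, 1.918, 0.001]
contact_force: [8.4, 0.8, -17.5]
opening: 0.0082
grip_force: 88.1
```

Emit:
servo_tool(
  increments=[
    [[0, 0, 0, 0, 8.5], [0, 0, 0, 0, 17], [0, 0, 0, 0, 25.5], [0, 0, 0, 0, 34], [0, 0, 0, 0, 42.5]],
  ],
)

```text
t: 15.85
tool_pos: [0.4704, 0.0955, 0.1539]
tool_rot: [3.018, 0.868, -0.0]
contact_force: [3.1, -0.4, -9.2]
opening: 0.0086
grip_force: 89.5
```

Emit:
servo_tool(
  increments=[
    [[0, 0, 0, -0.03, -8.5], [0, 0, 0, -0.06, -17], [0, 0, 0, -0.1, -25.5], [0, 0, 0, -0.13, -34], [0, 0, 0, -0.16, -42.5]],
  ],
)

```text
t: 16.35
tool_pos: [0.4708, 0.0958, 0.1575]
tool_rot: [2.487, 1.919, 0.001]
contact_force: [1.1, 1.1, -1.1]
opening: 0.0086
grip_force: 90.6
```

Emit:
servo_tool(
  increments=[
    [[0, 0, 0, -0.1, 5], [0, 0, 0, -0.3, 10], [0, 0, 0, -0.5, 5], [0, 0, 0, -0.7, 0], [0, 0, 0, -1, 0]],
  ],
)

```text
t: 16.85
tool_pos: [0.4707, 0.0958, 0.1676]
tool_rot: [2.493, 1.911, 0.0]
contact_force: [-0.3, 0.0, -1.9]
opening: 0.0087
grip_force: 90.7
```

Emit:
servo_tool(
  increments=[
    [[0, 0, 0, -0.8, 0], [0, 0, 0, -1.8, 0], [0, 0, 0, -3, 0], [0, 0, 0, -4.5, 0], [0, 0, 0, -6, 0]],
  ],
)

```text
t: 17.35
tool_pos: [0.4709, 0.096, 0.2293]
tool_rot: [2.493, 1.911, 0.001]
contact_force: [0.8, 0.1, 0.0]
opening: 0.0083
grip_force: 90.7
```

Emit:
servo_tool(
  increments=[
    [[0, 0, 0, -1, 0], [0, 0, 0, -2, 0], [0, 0, 0, -3, 0], [0, 0, 0, -3.5, 0], [0, 0, 0, -3.5, 0]],
  ],
)

```text
t: 17.85
tool_pos: [0.471, 0.096, 0.2634]
tool_rot: [2.492, 1.911, 0.002]
contact_force: [-0.1, -0.1, -1.6]
opening: 0.0084
grip_force: 90.7
```

```bash
python3 - <<'E'
from h import *
i,K,M=cam('scene'); 
plan((.43,-.313,.26),-10)
d=cv2.cvtColor(i,cv2.COLOR_RGB2HSV)
for c,s,r in blobs(i,(22,120,60),(35,255,255),100): print(c,s)
i,K,M=cam('top')
h=cv2.cvtColor(i,cv2.COLOR_RGB2HSV)[232:264,398:470]; m=255-cv2.inRange(h,(22,100,80),(36,255,255))
n,l,s,c=cv2.connectedComponentsWithStats(m)
for k in range(1,n):
    if 5<s[k][4]<200: print('well',s[k].tolist(),ray(K,M,c[k]+[398,232],.048)[:2].round(4))
E
```

```text
t 17.9 tcp [0.4707 0.096  0.2626] th -15.0 q6 0.31 | shift [-40.55   6.68   0.26] turn -5.0
[170.4, 209.8] [133, 192, 76, 37, 1957]
```

Emit:
servo_tool(
  increments=[
    [[0, -3, 0.4, 0, 0], [0, -7.5, 1.1, 0, 0], [0, -12, 1.8, 0, 0], [0, -16.5, 2.4, 0, 0], [0, -20, 3, 0, 0]],
  ],
)

```text
t: 18.45
tool_pos: [0.4468, -0.1069, 0.2617]
tool_rot: [-2.493, -1.91, 0.001]
contact_force: [0.6, 0.1, -1.0]
opening: 0.0084
grip_force: 90.7
```

Emit:
servo_tool(
  increments=[
    [[0, -4, 0.6, 0, 0], [0, -8, 1.2, 0, 0], [0, -12, 1.8, 0, 0], [0, -14, 2.1, 0, 0], [0, -14.5, 2.1, 0, 0]],
  ],
)

```text
t: 18.95
tool_pos: [0.4296, -0.2522, 0.2614]
tool_rot: [-2.495, -1.907, 0.001]
contact_force: [-0.1, 1.0, -0.9]
opening: 0.0085
grip_force: 90.7
```

Emit:
servo_tool(
  increments=[
    [[0, 0, 0, 0, 0], [0, 0, 0, 0, 0]],
  ],
)

```text
t: 19.15
tool_pos: [0.4304, -0.2495, 0.262]
tool_rot: [-2.491, -1.912, -0.0]
contact_force: [0.1, -0.1, -0.4]
opening: 0.0087
grip_force: 90.7
```

```bash
python3 - <<'E'
from h import *
plan((.43,-.313,.26),-10)
i,K,M=cam('wrist'); save(i,'w4')
h=cv2.cvtColor(i,cv2.COLOR_RGB2HSV); m=cv2.inRange(h,(22,100,40),(36,255,255))
cs,hi=cv2.findContours(m,cv2.RETR_CCOMP,cv2.CHAIN_APPROX_SIMPLE)
for k,c in enumerate(cs):
    a=cv2.contourArea(c)
    if a>60: 
        r=cv2.minAreaRect(c); print(hi[0][k][3],a,np.round(r[0],1),np.round(r[1],1),round(r[2]),ray(K,M,r[0],.048)[:2].round(4))
E
```

```text
t 19.1 tcp [ 0.4304 -0.2495  0.262 ] th -15.0 q6 -0.41 | shift [-6.15  1.6   0.2 ] turn -5.0
-1 3343.0 [333.2 199.5] [106.2  42.5] 87 [ 0.4355 -0.282 ]
```

View pics/w4.png

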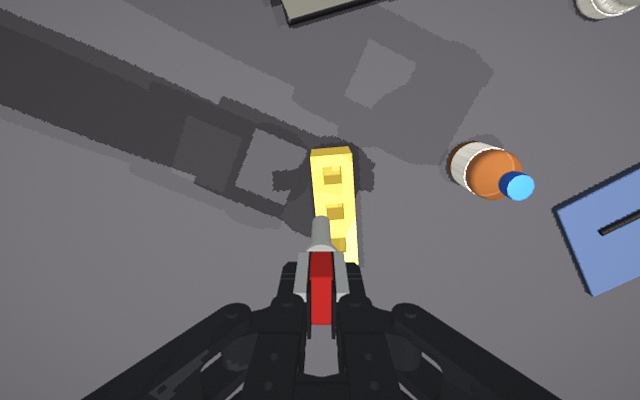

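```bash
python3 - <<'E'
from h import *
i,K,M=cam('wrist')
h=cv2.cvtColor(i,cv2.COLOR_RGB2HSV); m=cv2.inRange(h,(22,100,40),(36,255,255))
g=i[...,0].astype(int)
for y in (166,170,176,182,186): print(y,g[y,308:358].tolist())
for x in (328,332,336): print(x,g[145:250:1,x].tolist())
for p in((332,176),(335,212),(312,157),(351,153)): print(p,ray(K,M,p,.048)[:2].round(4))
print('foot',proj(K,M,ctrl.get_obs()['tool_pos']-[0,0,.078]))
E
```

```text
166 [66, 57, 181, 255, 255, 255, 255, 255, 255, 255, 255, 255, 255, 255, 255, 255, 255, 255, 255, 255, 255, 255, 255, 254, 255, 255, 255, 255, 255, 255, 255, 250, 239, 255, 255, 255, 255, 255, 255, 255, 255, 255, 255, 255, 254, 47, 60, 61, 62, 62]
170 [67, 64, 51, 255, 255, 255, 255, 255, 255, 255, 255, 255, 255, 255, 254, 240, 245, 244, 244, 245, 245, 245, 244, 249, 251, 254, 255, 255, 255, 254, 252, 242, 195, 255, 255, 255, 255, 255, 255, 255, 255, 255, 255, 255, 255, 83, 58, 62, 62, 62]
176 [68, 66, 59, 177, 255, 255, 255, 255, 255, 255, 255, 255, 255, 255, 255, 234, 197, 203, 199, 197, 197, 196, 197, 198, 197, 197, 197, 197, 198, 198, 200, 198, 178, 246, 255, 255, 255, 255, 255, 255, 255, 255, 255, 255, 255, 154, 50, 61, 60, 61]
182 [71, 69, 65, 52, 248, 255, 255, 255, 254, 255, 255, 254, 255, 255, 255, 250, 208, 197, 198, 198, 198, 199, 199, 198, 198, 199, 198, 199, 198, 197, 197, 194, 195, 212, 255, 255, 255, 255, 255, 255, 255, 255, 255, 255, 255, 212, 46, 59, 61, 63]
186 [72, 66, 66, 56, 178, 255, 255, 255, 255, 255, 255, 255, 255, 255, 255, 255, 255, 255, 255, 255, 255, 255,
[... 1169 characters left out ...]
40, 127, 143, 182, 194]
336 [59, 49, 181, 204, 201, 200, 201, 201, 197, 243, 255, 255, 255, 255, 255, 255, 255, 255, 255, 255, 255, 255, 254, 254, 255, 255, 251, 244, 246, 232, 205, 198, 199, 199, 199, 200, 198, 198, 194, 255, 255, 255, 254, 254, 254, 254, 254, 254, 254, 255, 255, 255, 255, 255, 255, 255, 255, 255, 255, 254, 253, 255, 235, 199, 201, 201, 201, 201, 200, 199, 200, 199, 199, 197, 228, 255, 255, 255, 255, 255, 255, 255, 255, 255, 255, 255, 255, 255, 255, 255, 255, 255, 255, 229, 198, 199, 201, 201, 200, 199, 202, 201, 193, 161, 128]
(332, 176) [ 0.441  -0.2557]
(335, 212) [ 0.434  -0.2969]
(312, 157) [ 0.4257 -0.2302]
(351, 153) [ 0.4666 -0.2367]
foot [321.10893457 221.39078635]
```

Emit:
servo_tool(
  increments=[
    [[0, -1.5, 0.5, 2, 0], [0, -3, 1.1, 5, -2], [0, -4.5, 1.6, 8, -5], [0, -4.5, 1.6, 11, -5], [0, -4.5, 1.6, 12.5, -5]],
  ],
)

```text
t: 19.75
tool_pos: [0.4332, -0.2963, 0.1344]
tool_rot: [-2.403, -2.017, 0.001]
contact_force: [-0.1, -0.1, -0.2]
opening: 0.009
grip_force: 90.7
```

Emit:
servo_tool(
  increments=[
    [[0, 0, 0, 0.3, 0], [0, 0, 0, 0.8, 0], [0, 0, 0, 1.3, 0], [0, 0, 0, 1.8, 0], [0, 0, 0, 2, 0]],
  ],
)

```text
t: 20.25
tool_pos: [0.4344, -0.2981, 0.1178]
tool_rot: [2.406, 2.018, 0.0]
contact_force: [0.1, -0.7, -1.2]
opening: 0.0085
grip_force: 90.7
```

```bash
python3 - <<'E'
from h import *
plan((.4345,-.297,.0845),-10); print(ctrl.get_obs()['contact_force'])
i,K,M=cam('wrist'); save(i[100:380,200:480].repeat(2,0).repeat(2,1),'w5')
E
```

```text
t 20.2 tcp [ 0.4344 -0.2981  0.1178] th -10.0 q6 -0.57 | shift [ 0.11 -0.01  3.33] turn -0.0
[ 0.07885977 -0.66192326 -1.20045619]
```

View pics/w5.png

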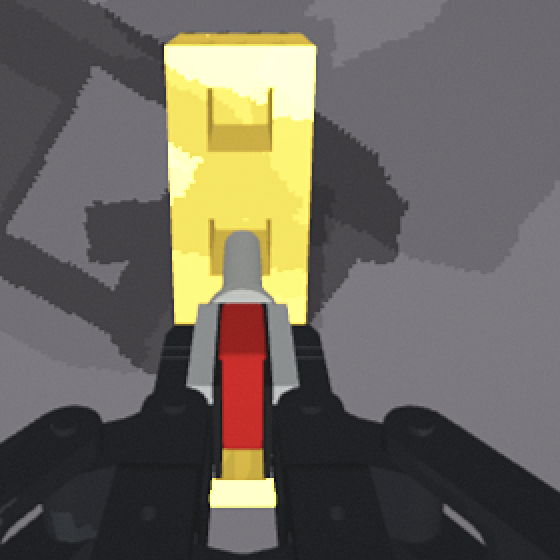

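Emit:
servo_tool(
  increments=[
    [[0, 0.1, 0, 0.6, 0], [0, 0.1, 0, 1.3, 0], [0, 0.1, 0, 2, 0], [0, 0.1, 0, 2.6, 0], [0, 0.1, 0, 3, 0]],
  ],
)

```text
t: 20.8
tool_pos: [0.434, -0.2968, 0.0864]
tool_rot: [-2.406, -2.018, 0.0]
contact_force: [-0.1, -0.7, -0.5]
opening: 0.0086
grip_force: 90.7
```

Emit:
servo_tool(
  increments=[
    [[0, 0, 0, 0.1, 0], [0, 0, 0, 0.2, 0], [0, 0, 0, 0.3, 0], [0, 0, 0, 0.3, 0]],
  ],
)

```text
t: 21.2
tool_pos: [0.4345, -0.2972, 0.0847]
tool_rot: [2.407, 2.018, 0.0]
contact_force: [-0.8, 0.3, -1.3]
opening: 0.0086
grip_force: 90.7
```

Emit:
servo_tool(
  increments=[
    [[0, 0, 0, 0.1, 0], [0, 0, 0, 0.15, 0], [3, 0, 0, 0.15, 0], [3, 0, 0, 0.15, 0], [3, 0, 0, 0.15, 0]],
  ],
)

```text
t: 21.7
tool_pos: [0.4345, -0.2972, 0.0832]
tool_rot: [2.407, 2.018, 0.0]
contact_force: [-0.1, -0.5, -0.3]
opening: 0.03
grip_force: 0.0
```

Emit:
servo_tool(
  increments=[
    [[3.5, 0, 0, -1.5, 0], [3.5, 0, 0, -4, 0], [3.5, 0, 0, -8, 5], [3.5, 0, 0, -12.5, 10], [3.5, 0, 0, -16, 15]],
  ],
)

```text
t: 22.2
tool_pos: [0.4348, -0.2974, 0.2474]
tool_rot: [2.65, 1.68, 0.002]
contact_force: [1.0, -0.3, 0.1]
opening: 0.0351
grip_force: 0.0
```

Emit:
servo_tool(
  increments=[
    [[3.5, 0, 0, 0, 0], [3.5, 0, 0, 0, 0]],
  ],
)

```text
t: 22.4
tool_pos: [0.4349, -0.2975, 0.2453]
tool_rot: [2.647, 1.686, 0.002]
contact_force: [-0.9, -0.2, -0.7]
opening: 0.0348
grip_force: 0.0
```

```bash
python3 - <<'E'
from h import *
plan((.6313,.0955,.24),-25)
i,K,M=cam('top')
for c,s,r in blobs(i,(0,150,90),(8,255,255),8):
    if c[0]>250: print(c,s[4],ray(K,M,c,.098)[:2].round(3),ray(K,M,c,.136)[:2].round(3))
E
```

```text
t 22.4 tcp [ 0.4349 -0.2975  0.2453] th -25.0 q6 -0.30 | shift [43.92  1.19  0.48] turn 0.0
[272.5, 171.7] 30 [0.635 0.101] [0.631 0.098]
[428.9, 246.5] 19 [ 0.435 -0.292] [ 0.437 -0.283]
[638.4, 261.1] 12 [ 0.383 -0.825] [ 0.387 -0.8  ]
```

Emit:
servo_tool(
  increments=[
    [[4, 3, 0, 0, 0], [4, 7.5, 0.2, 0, 0], [4, 12.5, 0.4, 0, 0], [4, 17.5, 0.6, 0, 0], [4, 22, 0.6, 0, 0]],
  ],
)

```text
t: 22.95
tool_pos: [0.5325, -0.0979, 0.2408]
tool_rot: [-2.647, -1.686, 0.004]
contact_force: [-0.7, -0.4, -0.3]
opening: 0.0399
grip_force: 0.0
```

Emit:
servo_tool(
  increments=[
    [[4, 4.8, 0.1, 0, 0], [4, 9.6, 0.3, 0, 0], [4, 14.4, 0.5, 0, 0], [4, 19, 0.6, 0, 0], [4, 21.9, 0.6, 0.5, 0]],
  ],
)

```text
t: 23.45
tool_pos: [0.6311, 0.0985, 0.2361]
tool_rot: [-2.646, -1.69, 0.003]
contact_force: [0.2, -0.1, 0.0]
opening: 0.0399
grip_force: 0.0
```

Emit:
servo_tool(
  increments=[
    [[4, 0, 0, 0, 0], [4, 0, 0, 0, 0], [4, 0, 0, 0, 0]],
  ],
)

```text
t: 23.75
tool_pos: [0.6303, 0.0946, 0.2369]
tool_rot: [-2.65, -1.686, 0.003]
contact_force: [0.3, -1.4, -0.2]
opening: 0.0402
grip_force: 0.0
```

```bash
python3 - <<'E'
from h import *
plan((.631,.0965,.136),-25)
i,K,M=cam('wrist')
for c,s,r in blobs(i,(0,140,60),(8,255,255),200): print('red',c,s,ray(K,M,c,.136)[:2].round(4),np.round(r,1) if 0 else r,[ray(K,M,p,.142)[:2].round(4).tolist() for p in cv2.boxPoints(r)])
E
```

```text
t 23.8 tcp [0.6303 0.0946 0.2369] th -25.1 q6 0.47 | shift [ 0.22  0.   10.09] turn -0.1
red [321.1, 209.9] [313, 190, 17, 40, 532] [0.6301 0.0942] ((321.16070556640625, 209.5629425048828), (13.984342575073242, 39.48798751831055), 5.440331935882568) [[0.619, 0.0856], [0.6345, 0.1118], [0.643, 0.1068], [0.6278, 0.0803]]
```

Emit:
servo_tool(
  increments=[
    [[4, 0.05, 0, 3.5, 4], [4, 0.05, 0, 6.5, 4], [4, 0.05, 0, 8.7, 4], [4, 0.05, 0, 9.7, 4], [4, 0.05, 0, 10.1, 4]],
  ],
  newtons=90,
)

```text
t: 24.3
tool_pos: [0.6305, 0.0951, 0.136]
tool_rot: [-2.708, -1.591, 0.003]
contact_force: [-0.6, 0.3, -0.4]
opening: 0.0406
grip_force: 0.0
```

Emit:
servo_tool(
  increments=[
    [[4, 0, 0, 0, 0], [0, 0, 0, 0, 0], [0, 0, 0, 0, 0], [0, 0, 0, 0, 0], [0, 0, 0, 0, 0]],
  ],
)

```text
t: 24.8
tool_pos: [0.6316, 0.0964, 0.139]
tool_rot: [2.707, 1.594, 0.002]
contact_force: [-3.5, 0.9, 5.2]
opening: 0.0082
grip_force: 88.4
```

Emit:
servo_tool(
  increments=[
    [[0, 0, 0, -0.06, 8.5], [0, 0, 0, -0.12, 17], [0, 0, 0, -0.18, 25.5], [0, 0, 0, -0.24, 34], [0, 0, 0, -0.3, 42.5]],
  ],
)

```text
t: 25.3
tool_pos: [0.6316, 0.0952, 0.1392]
tool_rot: [3.1, 0.495, 0.002]
contact_force: [2.9, -3.1, -6.5]
opening: 0.0089
grip_force: 87.6
```

Emit:
servo_tool(
  increments=[
    [[0, 0, 0, -0.04, -8.5], [0, 0, 0, -0.08, -17], [0, 0, 0, -0.12, -25.5], [0, 0, 0, -0.16, -34], [0, 0, 0, -0.2, -42.5]],
  ],
)

```text
t: 25.8
tool_pos: [0.6311, 0.0971, 0.1396]
tool_rot: [-2.701, -1.6, -0.003]
contact_force: [4.8, 3.4, -10.8]
opening: 0.0083
grip_force: 87.5
```

Emit:
servo_tool(
  increments=[
    [[0, 0, 0, -0.03, 8.5], [0, 0, 0, -0.06, 17], [0, 0, 0, -0.1, 25.5], [0, 0, 0, -0.14, 34], [0, 0, 0, -0.18, 42.5]],
  ],
)

```text
t: 26.3
tool_pos: [0.6313, 0.0952, 0.1403]
tool_rot: [3.1, 0.495, 0.001]
contact_force: [7.1, -2.8, -15.1]
opening: 0.0087
grip_force: 87.4
```

Emit:
servo_tool(
  increments=[
    [[0, 0, 0, -0.03, -8.5], [0, 0, 0, -0.06, -17], [0, 0, 0, -0.1, -25.5], [0, 0, 0, -0.14, -34], [0, 0, 0, -0.17, -42.5]],
  ],
)

```text
t: 26.8
tool_pos: [0.6308, 0.097, 0.1412]
tool_rot: [-2.701, -1.6, -0.002]
contact_force: [8.0, 4.7, -18.8]
opening: 0.0086
grip_force: 87.4
```

Emit:
servo_tool(
  increments=[
    [[0, 0, 0, -0.02, 8.5], [0, 0, 0, -0.05, 17], [0, 0, 0, -0.08, 25.5], [0, 0, 0, -0.12, 34], [0, 0, 0, -0.15, 42.5]],
  ],
)

```text
t: 27.3
tool_pos: [0.6311, 0.0952, 0.1424]
tool_rot: [3.1, 0.495, 0.001]
contact_force: [8.8, -1.9, -17.9]
opening: 0.0082
grip_force: 87.5
```

Emit:
servo_tool(
  increments=[
    [[0, 0, 0, -0.02, -8.5], [0, 0, 0, -0.05, -17], [0, 0, 0, -0.08, -25.5], [0, 0, 0, -0.12, -34], [0, 0, 0, -0.15, -42.5]],
  ],
)

```text
t: 27.8
tool_pos: [0.6308, 0.0967, 0.1436]
tool_rot: [-2.701, -1.6, -0.001]
contact_force: [8.3, 3.0, -19.0]
opening: 0.0085
grip_force: 87.4
```

Emit:
servo_tool(
  increments=[
    [[0, 0, 0, 0, 8.5], [0, 0, 0, 0, 17], [0, 0, 0, 0, 25.5], [0, 0, 0, 0, 34], [0, 0, 0, 0, 42.5]],
  ],
)

```text
t: 28.3
tool_pos: [0.6312, 0.0952, 0.1445]
tool_rot: [3.1, 0.495, 0.001]
contact_force: [7.5, -2.3, -16.4]
opening: 0.0085
grip_force: 87.9
```

Emit:
servo_tool(
  increments=[
    [[0, 0, 0, -0.02, -8.5], [0, 0, 0, -0.05, -17], [0, 0, 0, -0.08, -25.5], [0, 0, 0, -0.12, -34], [0, 0, 0, -0.15, -42.5]],
  ],
)

```text
t: 28.8
tool_pos: [0.6308, 0.0966, 0.1455]
tool_rot: [-2.702, -1.601, -0.001]
contact_force: [8.0, 3.5, -17.5]
opening: 0.0084
grip_force: 87.7
```

Emit:
servo_tool(
  increments=[
    [[0, 0, 0, -0.03, 8.5], [0, 0, 0, -0.06, 17], [0, 0, 0, -0.1, 25.5], [0, 0, 0, -0.13, 34], [0, 0, 0, -0.16, 42.5]],
  ],
)

```text
t: 29.3
tool_pos: [0.6311, 0.0952, 0.1467]
tool_rot: [3.1, 0.495, 0.0]
contact_force: [9.2, -2.4, -18.9]
opening: 0.0081
grip_force: 87.6
```

Emit:
servo_tool(
  increments=[
    [[0, 0, 0, -0.03, -8.5], [0, 0, 0, -0.06, -17], [0, 0, 0, -0.1, -25.5], [0, 0, 0, -0.13, -34], [0, 0, 0, -0.16, -42.5]],
  ],
)

```text
t: 29.8
tool_pos: [0.6308, 0.0966, 0.1481]
tool_rot: [-2.702, -1.601, -0.001]
contact_force: [9.4, 2.2, -19.9]
opening: 0.0085
grip_force: 87.5
```

Emit:
servo_tool(
  increments=[
    [[0, 0, 0, -0.03, 8.5], [0, 0, 0, -0.06, 17], [0, 0, 0, -0.09, 25.5], [0, 0, 0, -0.12, 34], [0, 0, 0, -0.15, 42.5]],
  ],
)

```text
t: 30.3
tool_pos: [0.6311, 0.0952, 0.1496]
tool_rot: [3.1, 0.495, 0.0]
contact_force: [9.4, -2.2, -20.7]
opening: 0.0087
grip_force: 87.4
```

Emit:
servo_tool(
  increments=[
    [[0, 0, 0, -0.03, -8.5], [0, 0, 0, -0.06, -17], [0, 0, 0, -0.09, -25.5], [0, 0, 0, -0.12, -34], [0, 0, 0, -0.15, -42.5]],
  ],
)

```text
t: 30.8
tool_pos: [0.6308, 0.0963, 0.151]
tool_rot: [-2.702, -1.601, -0.0]
contact_force: [8.5, 1.4, -20.1]
opening: 0.0088
grip_force: 87.6
```

Emit:
servo_tool(
  increments=[
    [[0, 0, 0, 0, 8.5], [0, 0, 0, 0, 17], [0, 0, 0, 0, 25.5], [0, 0, 0, 0, 34], [0, 0, 0, 0, 42.5]],
  ],
)

```text
t: 31.3
tool_pos: [0.6313, 0.0954, 0.1525]
tool_rot: [3.101, 0.495, 0.001]
contact_force: [7.6, -2.2, -14.7]
opening: 0.0082
grip_force: 88.4
```

Emit:
servo_tool(
  increments=[
    [[0, 0, 0, -0.03, -8.5], [0, 0, 0, -0.06, -17], [0, 0, 0, -0.1, -25.5], [0, 0, 0, -0.13, -34], [0, 0, 0, -0.16, -42.5]],
  ],
)

```text
t: 31.8
tool_pos: [0.6311, 0.0963, 0.1547]
tool_rot: [-2.702, -1.602, -0.001]
contact_force: [4.6, 1.4, -10.8]
opening: 0.0088
grip_force: 88.8
```

Emit:
servo_tool(
  increments=[
    [[0, 0, 0, -0.03, 8.5], [0, 0, 0, -0.06, 17], [0, 0, 0, -0.1, 25.5], [0, 0, 0, -0.13, 34], [0, 0, 0, -0.16, 42.5]],
  ],
)

```text
t: 32.3
tool_pos: [0.6314, 0.0961, 0.1596]
tool_rot: [3.102, 0.495, 0.001]
contact_force: [-0.4, -1.1, 0.0]
opening: 0.0087
grip_force: 90.5
```

Emit:
servo_tool(
  increments=[
    [[0, 0, 0, -0.03, -8.5], [0, 0, 0, -0.06, -17], [0, 0, 0, -0.1, -25.5], [0, 0, 0, -0.13, -34], [0, 0, 0, -0.16, -42.5]],
  ],
)

```text
t: 32.8
tool_pos: [0.6314, 0.0961, 0.1612]
tool_rot: [2.702, 1.602, 0.001]
contact_force: [0.7, -0.6, -0.9]
opening: 0.0085
grip_force: 90.7
```

Emit:
servo_tool(
  increments=[
    [[0, 0, 0, -0.1, 5], [0, 0, 0, -0.2, 10], [0, 0, 0, -0.3, 5], [0, 0, 0, -0.4, 0], [0, 0, 0, -0.5, 0]],
  ],
)

```text
t: 33.3
tool_pos: [0.6314, 0.0961, 0.1662]
tool_rot: [2.707, 1.593, 0.001]
contact_force: [-0.0, 0.4, -0.5]
opening: 0.0087
grip_force: 90.7
```

Emit:
servo_tool(
  increments=[
    [[0, 0, 0, -0.8, 0], [0, 0, 0, -2, 0], [0, 0, 0, -3.5, 0], [0, 0, 0, -5.5, 0], [0, 0, 0, -8, 0]],
  ],
)

```text
t: 33.8
tool_pos: [0.6311, 0.096, 0.2475]
tool_rot: [-2.708, -1.593, 0.0]
contact_force: [-0.3, 0.4, -0.5]
opening: 0.0086
grip_force: 90.7
```

Emit:
servo_tool(
  increments=[
    [[0, 0, 0, -1, -6], [0, 0, 0, -1.5, -12], [0, 0, 0, -1.5, -19], [0, 0, 0, -1.5, -19], [0, 0, 0, -1.5, -19]],
  ],
)

```text
t: 34.3
tool_pos: [0.6314, 0.0961, 0.262]
tool_rot: [2.409, 2.015, 0.001]
contact_force: [-0.0, 0.3, -1.8]
opening: 0.0085
grip_force: 90.6
```

```bash
python3 - <<'E'
from h import *
plan((.4415,-.2555,.26),-10)
E
```

```text
t 34.3 tcp [0.6314 0.0961 0.262 ] th -10.2 q6 0.21 | shift [-37.96 -12.47   0.18] turn -0.2
```

Emit:
servo_tool(
  increments=[
    [[0, -3, -1, 0, 0], [0, -7, -2.3, 0, 0], [0, -11, -3.6, 0, 0], [0, -15, -4.9, 0, 0], [0, -19, -6.2, 0, 0]],
  ],
)

```text
t: 34.8
tool_pos: [0.5361, -0.0814, 0.2613]
tool_rot: [2.409, 2.016, 0.0]
contact_force: [-0.7, 0.3, 0.2]
opening: 0.0086
grip_force: 90.6
```

Emit:
servo_tool(
  increments=[
    [[0, -4.5, -1.5, 0, 0], [0, -9, -3, 0, 0], [0, -13.5, -4.5, 0, 0], [0, -17.5, -5.8, 1, 0], [0, -19, -6.2, 4, 0]],
  ],
)

```text
t: 35.3
tool_pos: [0.4429, -0.2607, 0.2248]
tool_rot: [2.407, 2.006, 0.001]
contact_force: [1.1, 0.1, -0.7]
opening: 0.0083
grip_force: 90.6
```

Emit:
servo_tool(
  increments=[
    [[0, 0, 0, 3, 0], [0, 0, 0, 6, 0], [0, 0, 0, 8, 0], [0, 0, 0, 9, 0], [0, 0, 0, 9, 0]],
  ],
)

```text
t: 35.8
tool_pos: [0.4421, -0.2559, 0.1296]
tool_rot: [-2.406, -2.015, 0.001]
contact_force: [-0.1, -0.4, -0.1]
opening: 0.0083
grip_force: 90.6
```

```bash
python3 - <<'E'
from h import *
plan((.4415,-.2555,.085),-10)
i,K,M=cam('wrist'); save(i[100:380,200:480].repeat(2,0).repeat(2,1),'w6')
E
```

```text
t 35.8 tcp [ 0.4421 -0.2559  0.1296] th -10.1 q6 -0.49 | shift [ 0.02 -0.06  4.46] turn -0.1
```

View pics/w6.png

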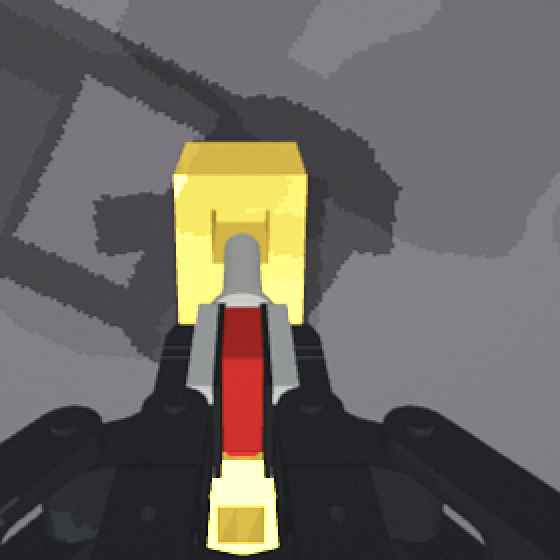

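Emit:
servo_tool(
  increments=[
    [[0, 0, -0.05, 0.8, 0], [0, 0, -0.05, 1.6, 0], [0, 0, -0.05, 2.6, 0], [0, 0, -0.05, 3.5, 0], [0, 0, -0.05, 4.1, 0]],
  ],
)

```text
t: 36.35
tool_pos: [0.4419, -0.256, 0.0886]
tool_rot: [-2.406, -2.018, 0.001]
contact_force: [0.2, 0.2, -0.3]
opening: 0.0083
grip_force: 90.7
```

Emit:
servo_tool(
  increments=[
    [[0, 0, 0, 0.1, 0], [0, 0, 0, 0.2, 0], [0, 0, 0, 0.3, 0], [0, 0, 0, 0.4, 0], [0, 0, 0, 0.4, 0]],
  ],
)

```text
t: 36.85
tool_pos: [0.4425, -0.2565, 0.0862]
tool_rot: [2.407, 2.018, 0.0]
contact_force: [0.4, -1.4, -0.2]
opening: 0.0082
grip_force: 90.7
```

Emit:
servo_tool(
  increments=[
    [[0, 0, 0, 0.1, 0], [0, 0, 0, 0.1, 0], [3, 0, 0, 0.1, 0], [3, 0, 0, 0.1, 0], [3, 0, 0, 0.1, 0]],
  ],
)

```text
t: 37.35
tool_pos: [0.4425, -0.2565, 0.0852]
tool_rot: [2.407, 2.018, 0.0]
contact_force: [0.2, -0.4, 0.8]
opening: 0.0299
grip_force: 0.0
```

Emit:
servo_tool(
  increments=[
    [[3.5, 0, 0, -1.5, 0], [3.5, 0, 0, -4, 0], [3.5, 0, 0, -8, 0], [3.5, 0, 0, -12.5, 0], [3.5, 0, 0, -16, 0]],
  ],
)

```text
t: 37.85
tool_pos: [0.4429, -0.2568, 0.2494]
tool_rot: [2.404, 2.016, 0.001]
contact_force: [0.7, -1.5, 0.4]
opening: 0.035
grip_force: 0.0
```

Emit:
servo_tool(
  increments=[
    [[8.5, 3.5, 0, 0, 0], [8.5, 8, 0, -1, 0], [8.5, 12.5, 0, -2, 0], [8.5, 17, 0, -3, 0], [8.5, 21, 0, -3, 0]],
  ],
)

```text
t: 38.35
tool_pos: [0.4798, -0.0479, 0.2785]
tool_rot: [2.404, 2.016, 0.005]
contact_force: [0.7, -0.3, -1.3]
opening: 0.0849
grip_force: 0.0
```

```bash
python3 - <<'E'
from h import *
plan((.614,.282,.2),-10)
i,K,M=cam('top')
for c,s,r in blobs(i,(0,150,90),(8,255,255),8):
    if c[0]>250: print(c,s[4],ray(K,M,c,.082)[:2].round(3))
for c,s,r in blobs(i,(118,80,60),(140,255,255),200): print('dish',c,s,ray(K,M,c,.022)[:2].round(4))
a=cv2.resize(i[150:290,150:480],None,fx=2.4,fy=2.4,interpolation=cv2.INTER_CUBIC)
j,K,M=cam('scene'); b=cv2.resize(j[130:250,110:440],None,fx=2.4,fy=2.4,interpolation=cv2.INTER_CUBIC)[:600-a.shape[0]]
save(np.vstack([a,b]),'s3'); print(np.vstack([a,b]).shape)
E
```

```text
t 38.4 tcp [ 0.4798 -0.0479  0.2785] th -10.0 q6 -0.08 | shift [34.83  7.44  7.88] turn -0.0
[414.2, 243.8] 20 [ 0.442 -0.258]
[429.1, 246.6] 18 [ 0.434 -0.296]
[638.4, 261.2] 12 [ 0.382 -0.835]
dish [207.4, 184.1] [196, 173, 24, 24, 446] [0.6143 0.283 ]
(600, 792, 3)
```

View pics/s3.png

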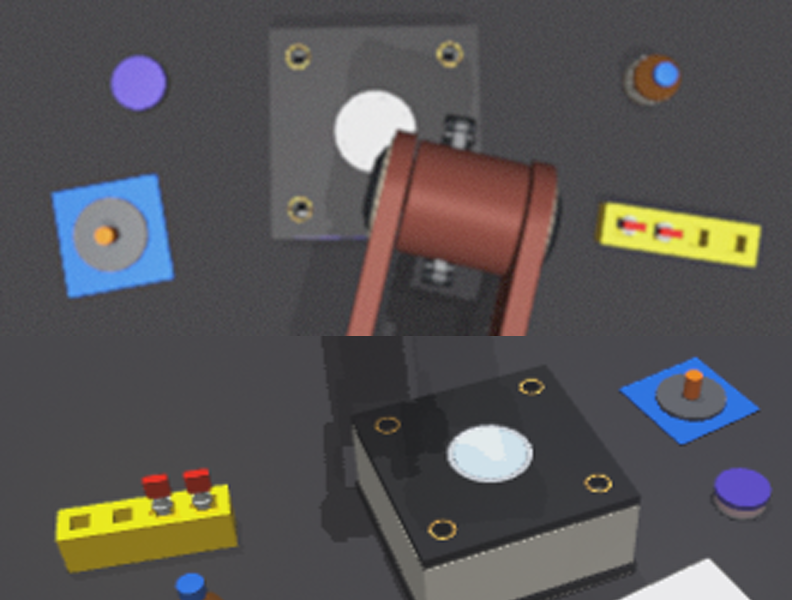

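Emit:
servo_tool(
  increments=[
    [[8.5, 4, 0.9, 0.5, 0], [8.5, 8.5, 1.9, 1, 0], [8.5, 13, 2.9, 1.5, 0], [8.5, 17.5, 3.8, 2, 0], [8.5, 22, 4.7, 3, 0]],
  ],
  newtons=25,
)

```text
t: 38.95
tool_pos: [0.5648, 0.1598, 0.2467]
tool_rot: [2.406, 2.017, 0.003]
contact_force: [0.7, -0.2, -0.5]
opening: 0.0849
grip_force: 0.0
```

Emit:
servo_tool(
  increments=[
    [[8.5, 4, 0.9, 1, 0], [8.5, 8, 1.7, 2, 0], [8.5, 11, 2.4, 4, 0], [8.5, 12.5, 2.7, 4.8, 0], [8.5, 12.8, 2.7, 4.8, 0]],
  ],
)

```text
t: 39.45
tool_pos: [0.6122, 0.2805, 0.1952]
tool_rot: [-2.405, -2.019, 0.005]
contact_force: [0.3, -0.8, 0.0]
opening: 0.085
grip_force: 0.0
```

Emit:
servo_tool(
  increments=[
    [[8.5, 0, 0, 0, 0], [8.5, 0, 0, 0, 0], [8.5, 0, 0, 0, 0]],
  ],
)

```text
t: 39.75
tool_pos: [0.613, 0.2791, 0.1985]
tool_rot: [2.408, 2.017, 0.003]
contact_force: [-0.4, -0.8, 0.7]
opening: 0.0851
grip_force: 0.0
```

```bash
python3 - <<'E'
from h import *
i,K,M=cam('wrist')
for c,s,r in blobs(i,(118,80,60),(140,255,255),400): p=ray(K,M,c,.02); print('dish',c,s,p.round(4))
plan((.6135,.282,.016),-10)
i,K,M=cam('top')
for c,s,r in blobs(i,(118,80,60),(140,255,255),200): print('dish',c,s,ray(K,M,c,.022)[:2].round(4))
E
```

```text
dish [321.5, 177.7] [291, 147, 63, 62, 3012] [0.6144 0.2829 0.02  ]
t 39.8 tcp [0.6129 0.2792 0.1983] th -10.1 q6 0.49 | shift [ 0.27 -0.02 18.23] turn -0.1
dish [208.6, 183.6] [199, 173, 20, 23, 362] [0.6156 0.2797]
```

Emit:
servo_tool(
  increments=[
    [[8.5, 0.3, 0.05, 4.5, 0], [8.5, 0.3, 0.05, 9, 0], [8.5, 0.3, 0.05, 13, 0], [8.5, 0.3, 0.05, 16, 0], [8.5, 0.3, 0.05, 17.4, 0]],
  ],
)

```text
t: 40.35
tool_pos: [0.6112, 0.2818, 0.0193]
tool_rot: [-2.406, -2.017, 0.008]
contact_force: [0.5, -0.0, 0.3]
opening: 0.0849
grip_force: 0.0
```

Emit:
servo_tool(
  increments=[
    [[8.5, 0, 0, 0.3, 0], [8.5, 0, 0, 0.6, 0], [8.5, 0, 0, 0.8, 0], [8.5, 0, 0, 0.8, 0]],
  ],
)

```text
t: 40.75
tool_pos: [0.6147, 0.2834, 0.0168]
tool_rot: [2.406, 2.018, 0.004]
contact_force: [-0.8, -0.1, 0.2]
opening: 0.0852
grip_force: 0.0
```

Emit:
servo_tool(
  increments=[
    [[5.2, 0, 0, 0, 0], [5.2, 0, 0, 0, 0], [5.2, 0, 0, 0, 0], [5.2, 0, 0, 0, 0], [5.2, 0, 0, 0, 0]],
  ],
)

```text
t: 41.25
tool_pos: [0.6142, 0.2833, 0.0162]
tool_rot: [2.407, 2.018, 0.002]
contact_force: [-1.1, -0.1, 5.7]
opening: 0.0591
grip_force: 27.7
```

Emit:
servo_tool(
  increments=[
    [[5.2, 0, 0, 0, 0], [5.2, 0, 0, 0, 0], [5.2, 0, 0, -0.5, 0], [5.2, 0, 0, -2, 0], [5.2, 0, 0, -4, 0]],
  ],
)

```text
t: 41.75
tool_pos: [0.6122, 0.2825, 0.0542]
tool_rot: [-2.406, -2.018, 0.005]
contact_force: [-0.3, -0.4, -0.9]
opening: 0.0587
grip_force: 27.2
```

Emit:
servo_tool(
  increments=[
    [[5.2, 0, 0, -3, 0], [5.2, 0, 0, -7, 0], [5.2, 0, 0, -11, 0], [5.2, 0, 0, -14, 0], [5.2, 0, 0, -16, 0]],
  ],
)

```text
t: 42.25
tool_pos: [0.6143, 0.2833, 0.2195]
tool_rot: [2.406, 2.018, 0.007]
contact_force: [0.1, 0.5, -1.0]
opening: 0.0594
grip_force: 27.2
```

```bash
python3 - <<'E'
from h import *
plan((.5490,.0160,.2),-10)
i,K,M=cam('wrist');save(i[100:400],'w7')
for c,s,r in blobs(i,(118,80,60),(140,255,255),400): print('dish',c,s)
h=cv2.cvtColor(i,cv2.COLOR_RGB2HSV); m=cv2.inRange(h,np.array((0,0,200)),np.array((180,60,255)))
n,l,s,c=cv2.connectedComponentsWithStats(m)
for k in range(1,n):
    if s[k][4]>800: print('white',c[k].round(1),s[k],ray(K,M,c[k],.11)[:2].round(4))
E
```

```text
t 42.2 tcp [0.6143 0.2833 0.2195] th -10.0 q6 0.50 | shift [-27.47  -1.78   1.88] turn -0.0
dish [320.9, 293.2] [253, 235, 137, 118, 12614]
white [524.5  15.4] [ 494    0   72   32 1331] [0.7656 0.3878]
white [625.5 297.4] [ 598   97   42  303 6434] [0.8566 0.1556]
white [486.5 291.7] [ 441  254   87   88 4368] [0.7394 0.1825]
```

View pics/w7.png

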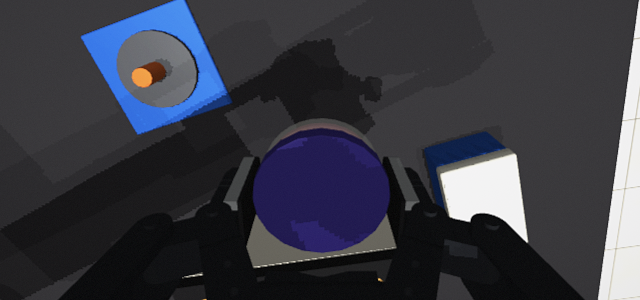

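Emit:
servo_tool(
  increments=[
    [[5.2, -2, -0.1, 0, 0], [5.2, -5, -0.3, 0, 0], [5.2, -9, -0.5, 0, 0], [5.2, -13, -0.8, 0, 0], [5.2, -17, -1, 0, 0]],
  ],
)

```text
t: 42.8
tool_pos: [0.5729, 0.1161, 0.2143]
tool_rot: [-2.406, -2.019, 0.002]
contact_force: [0.6, -0.4, 0.1]
opening: 0.0594
grip_force: 27.2
```

Emit:
servo_tool(
  increments=[
    [[5.2, -4, -0.2, 0, 0], [5.2, -7.5, -0.5, 0, 0], [5.2, -9.5, -0.6, 0, 0], [5.2, -10.4, -0.65, 0, 0], [5.2, -10.4, -0.65, 1, 0]],
  ],
)

```text
t: 43.3
tool_pos: [0.5502, 0.0153, 0.2061]
tool_rot: [2.407, 2.015, 0.003]
contact_force: [-1.0, 1.1, -0.5]
opening: 0.0589
grip_force: 27.2
```

Emit:
servo_tool(
  increments=[
    [[5.2, 0, 0, 1.5, 0], [5.2, 0, 0, 3.5, 0], [5.2, 0, 0, 5, 0], [5.2, 0, 0, 6, 0], [5.2, 0, 0, 6, 0]],
  ],
)

```text
t: 43.8
tool_pos: [0.5481, 0.0168, 0.1422]
tool_rot: [-2.404, -2.018, 0.005]
contact_force: [-0.8, -0.2, -0.7]
opening: 0.0591
grip_force: 27.2
```

```bash
python3 - <<'E'
from h import *
plan((.5505,.0165,.1268),-10)
i,K,M=cam('wrist'); z=ctrl.get_obs()['tool_pos'][2]+.006
for c,s,r in blobs(i,(115,80,30),(140,255,255),400): print('dish',c,s,ray(K,M,(s[0]+s[2]/2,s[1]+s[3]/2),z)[:2].round(4))
E
```

```text
t 43.8 tcp [0.5481 0.0168 0.1422] th -10.0 q6 0.07 | shift [0.01 0.25 1.54] turn 0.0
dish [320.9, 290.9] [252, 228, 139, 125, 13510] [0.5491 0.0207]
```

Emit:
servo_tool(
  increments=[
    [[5.2, 0, 0.1, 0.4, 0], [5.2, -0.1, 0.15, 0.8, 0], [5.2, -0.1, 0.15, 1.1, 0], [5.2, -0.1, 0.15, 1.3, 0], [5.2, -0.1, 0.15, 1.4, 0]],
  ],
)

```text
t: 44.35
tool_pos: [0.5508, 0.0148, 0.1309]
tool_rot: [-2.407, -2.018, 0.0]
contact_force: [0.1, -0.7, -0.5]
opening: 0.0592
grip_force: 27.2
```

Emit:
servo_tool(
  increments=[
    [[5.2, 0, 0, 0.05, 0], [5.2, 0, 0, 0.1, 0], [5.2, 0, 0, 0.15, 0], [5.2, 0, 0, 0.15, 0]],
  ],
)

```text
t: 44.75
tool_pos: [0.5508, 0.0148, 0.1295]
tool_rot: [2.407, 2.019, 0.0]
contact_force: [-1.1, 0.9, -0.1]
opening: 0.0588
grip_force: 27.2
```

```bash
python3 - <<'E'
from h import *
plan((.5505,.0165,.1268),-10); print(ctrl.get_obs()['contact_force'])
E
```

```text
t 44.8 tcp [0.5508 0.0148 0.1295] th -10.0 q6 0.07 | shift [ 0.16 -0.06  0.27] turn -0.0
[-1.10740515  0.88626029 -0.14380663]
```

Emit:
servo_tool(
  increments=[
    [[5.2, 0.1, 0, 0.1, 0], [5.2, 0.1, 0, 0.2, 0], [5.2, 0.1, 0, 0.25, 0], [5.2, 0.1, 0, 0.3, 0], [5.2, 0.1, 0, 0.3, 0]],
  ],
)

```text
t: 45.25
tool_pos: [0.551, 0.0158, 0.1264]
tool_rot: [-2.407, -2.019, 0.0]
contact_force: [0.2, 0.8, -1.1]
opening: 0.0592
grip_force: 27.2
```

Emit:
servo_tool(
  increments=[
    [[8.5, 0, 0, 0, 0], [8.5, 0, 0, 0, 0], [8.5, 0, 0, 0, 0], [8.5, 0, 0, 0, 0]],
  ],
)

```text
t: 45.65
tool_pos: [0.5511, 0.0158, 0.1266]
tool_rot: [2.407, 2.019, 0.0]
contact_force: [-0.3, 0.1, -0.3]
opening: 0.0848
grip_force: 0.0
```

Emit:
servo_tool(
  increments=[
    [[8.5, 0, 0, -1, 0], [8.5, 0, 0, -3, 0], [8.5, 0, 0, -7, 0], [8.5, 0, 0, -11, 0], [8.5, 0, 0, -15, 0]],
  ],
)

```text
t: 46.15
tool_pos: [0.5508, 0.0158, 0.2788]
tool_rot: [2.407, 2.018, 0.001]
contact_force: [0.3, 0.0, 1.2]
opening: 0.0848
grip_force: 0.0
```

Emit:
servo_tool(
  increments=[
    [[8.5, -3, 0, 0, 0], [8.5, -7, 0, 0, 0], [8.5, -11, 0, 0, 0], [8.5, -15, 0, 0, 0], [8.5, -19, 0, 0, 0]],
  ],
)

```text
t: 46.65
tool_pos: [0.5175, -0.1728, 0.2777]
tool_rot: [2.406, 2.018, 0.001]
contact_force: [0.0, 0.1, -0.3]
opening: 0.0852
grip_force: 0.0
```

```bash
python3 - <<'E'
from h import *
plan((.55,.0165,.1268))
i,K,M=cam('top')
for c,s,r in blobs(i,(115,80,60),(140,255,255),200): print('dish',c,s,ray(K,M,c,.132)[:2].round(4))
h=cv2.cvtColor(i,cv2.COLOR_RGB2HSV); m=cv2.inRange(h,(0,0,150),(180,60,255))|cv2.inRange(h,(115,80,60),(140,255,255)); m[:,:280]=0;m[:180]=0;m[235:]=0;m[:,335:]=0
y,x=np.nonzero(m); print('ring+dish',ray(K,M,((x.min()+x.max())/2,(y.min()+y.max())/2),.11)[:2].round(4),x.min(),x.max(),y.min(),y.max())
for c,s,r in blobs(i,(100,150,120),(114,255,255),500): print('mat',c,s)
for c,s,r in blobs(i,(9,100,90),(24,255,255),15): print('knob?',c,s[4],ray(K,M,c,.03)[:2].round(3))
a=cv2.resize(i[150:290,150:480],None,fx=2.4,fy=2.4,interpolation=cv2.INTER_CUBIC)
j,K,M=cam('scene'); b=cv2.resize(j[130:250,110:440],None,fx=2.4,fy=2.4,interpolation=cv2.INTER_CUBIC)[:600-a.shape[0]]
save(np.vstack([a,b]),'s4')
E
```

```text
t 46.6 tcp [ 0.5175 -0.1728  0.2777] th -10.0 q6 -0.28 | shift [19.21 -0.12 15.08] turn 0.0
dish [306.1, 203.6] [295, 192, 23, 24, 419] [0.5501 0.0164]
ring+dish [0.5488 0.0183] 289 322 188 221
mat [197.3, 247.9] [172, 223, 50, 51, 1162]
knob? [421.2, 180.9] 123 [ 0.608 -0.294]
knob? [402.9, 236.6] 22 [ 0.459 -0.239]
knob? [193.3, 247.8] 53 [0.445 0.32 ]
knob? [624.6, 267.8] 1127 [ 0.361 -0.831]
```

View pics/s4.png

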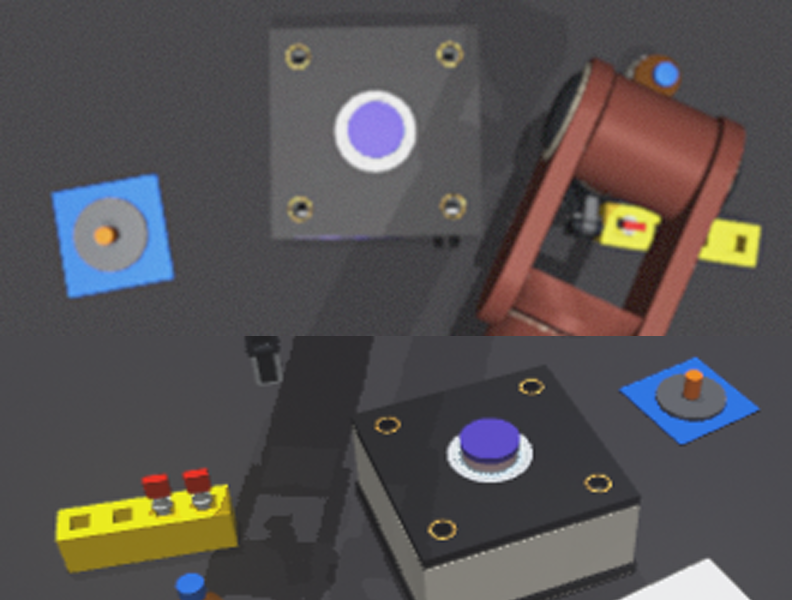

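Emit:
servo_tool(
  increments=[
    [[8.5, 0, 0, 0, 0], [8.5, 0, 0, 0, 0], [8.5, 0, 0, 0, 0], [8.5, 0, 0, 0, 0]],
  ],
)

```text
t: 47.15
tool_pos: [0.5182, -0.1703, 0.2766]
tool_rot: [2.405, 2.021, 0.0]
contact_force: [0.8, -0.2, -0.2]
opening: 0.085
grip_force: 0.0
```

```bash
python3 -c "
from station import ctrl
print(ctrl.finish_job())"
```

```text
the job is handed in; nothing more can be done
None
```

I handed the job in at about 47 s, but the hand-in returned no verdict. In the last pictures the cover is flat on the mat, both pins found (1 and 3) stand in caddy wells 3 and 2, and the dish is within about 3 mm of the window's centre; the bottle, tip box and jar were left alone.

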